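# Shut the blue-light viewer and light up a microplate

### The arm

A 6-joint arm with a two-finger parallel gripper is mounted at the origin on the work surface. World frame = base frame: x ahead of the robot, y to its left, z up, the work surface at z = 0. Lengths are in m, angles in rad, forces in N, time in s.
With the tool pointing down it reaches from about 0.4 to 0.825 m from the base axis. Payload 7 kg.
Tool frame: the origin (TCP) lies midway between the tips of the shut fingers; the grasp point (between the pads) lies hold_point_z behind it (hold_point_z is the distance from the TCP to the grasp point, in m); z points along the fingers, y is the direction in which the jaws open and shut (so a half turn about z gives the same grasp; the last joint's range is limited). The gripper opens to 88 mm and grips with 3 to 60 N. Pads are 19 mm wide; open, the fingers measure 130 mm over their backs; the gripper's body (78 mm by 193 mm) begins 47 mm behind the grasp point.
Start: joints at [1.466, 0.359, 0.012, 0, -1.224, -0.288], TCP at [0.258, 0.624, 0.201] pointing down, gripper open.
Joint ranges: [-3.07, 3.07], [-1.43, 2.12], [-1.02, 1.25], [-3.03, 1.67], [-3.05, -0], [-3.03, 3.03]. Speed limits (rad/s): [2.39, 2.39, 3.01, 3.14, 3.14, 3.14].

### API

Orientations are given as [roll, pitch, yaw] about the fixed x, y, z axes, in that order (R = Rz(yaw) Ry(pitch) Rx(roll)).
In Python, from station import * gives the robot as it stands. The module is installed in compiled form; this text tells all that it offers.
- The arm moves only by the tool arm_command, never from a script. Its arguments are lists of equal length, an entry for each row: "fingers": the closure, from -1 (fully open) to 1 (shut); "dp": the shift along the world's x, y, z in m, a list of three; "roll": the turn about the world's z in rad. In form: {"fingers": [fingers, ...], "dp": [[x, y, z], ...], "roll": [roll, ...]}. A call has 1 to 8 rows; each row shifts and turns the pose as measured when the row begins; what a row does not reach is not made up. A row lasts 1/10 s, in which the tool goes at most 50 mm and 8.59 degrees, less where a joint would pass 70% of its speed; a pose out of reach is approached as far as the arm can. A call is refused whole if a number of a shift passes 0.05 or a number of a turn 0.15, either way. A call with a gripper value outside its range is refused whole. The fingers move at their own pace and stop on an object; "newtons" is the grip in N (left out, the last holds). Time passes only in rows, so rows that do not move let the fingers close. It gives the time, the measured TCP pose, the force and the opening at its end, in the units of the state.
- get_state(): the state, without advancing time (a new reading comes with each control period).
- grab_frame(name): name is "scene" or "side" or "wrist"; returns the picture (400x640x3 uint8, blue, green, red); there is no depth.
- calibration(name): a dict with "fx", "fy", "cx", "cy" (pixels), "k1" (the pictures are not rectified: a ray, as slopes to the right and down, at radius r is drawn at 1 + k1 r^2 times it, then the intrinsics apply), "R" (3x3) and "t" (3): a world point X has camera coordinates R X + t; the wrist camera has in their place "hand_eye" (4x4, takes a point from camera to tool coordinates, whose origin is the TCP and whose axes are the flange's). Camera axes: x right, y down, z forward; pixel columns grow to the right and rows downward; lengths in m; the calibration is good to about 2 mm. A picture is of the moment at which its call begins: read the wrist's pose just before it. calibration takes no time and is no camera call.
- job_done(): hands the job in, once; it reports no verdict.
The state is a dict: "t": time; "q": joint angles; "qd": joint speeds; "joint_efforts": joint torques, N m; "eef_pos": TCP position; "ee_rot": TCP orientation; "force": force on the tool from outside, world axes, zero at the start; "moment": the same for the moment, N m; "width": finger opening in m.
Only numpy, scipy, OpenCV 4.12 (cv2) and the standard library are available. Lean on these libraries where they do the work, as an engineer would, in place of code of your own. Each camera call takes 0.05 s, during which the arm holds its last target.

### The job

A microplate waits on the blue-light viewer under the raised amber cover: with light fingertip touches, push the cover down until it is fully shut, then press the raised end of the green rocker switch fully down, then tap the blue key. Push the cover from outside without taking hold of its rim or lifting it, and leave the white and yellow keys, the plate and everything else on the bench alone. At the end the cover is shut, the rocker still pressed over and the blue key is up again.

Things in the scene. Friction and masses are not known exactly. Their poses are not given: they have to be found in the camera images.
- viewer: blue-light viewer, fixed: grey-white box 310 mm deep (x), 270 wide (y), deck 60 mm above the table. Origin under its middle at table height; x points from the control strip to the cover's hinge, y left, z up. On the dark strip, in a line at x = -115 mm, from left to right (y = +90, +30, -30, -90): green rocker, white, blue, yellow key. The plate lies on the light panel behind it
- cover (a joint): amber-windowed black hood, 195 mm long, 250 wide, 34 deep, hinged at its rear lower edge. Value: opening angle, rad; 0 shut, grows as the front edge rises; starts at 0.55 to 1.05. A friction hinge holds it where left; 1 to 4 N on the front edge pushes it down to its stop on soft bumpers, which give up to 4 mm more. Shut, its top is 97 mm above the table, its front edge at the viewer's x = -65 mm
- cover_pad (a point): middle of the grey push pad (18 x 60 mm, raised 2 mm) on the outer face of the cover's front frame, 12 mm behind the front edge; z points out of the face. It turns with the cover about the hinge line; 99 mm above the table when shut
- cover_hinge (a point): middle of the cover's hinge line, which runs along the viewer's y, 66 mm above the table; fixed. With the cover shut the pad's middle lies 183 mm from it towards the viewer's -x and 33 mm higher
- seal: black rubber light seal on the inner face of the cover's front wall, 230 x 5 x 14 mm; not to be touched. Origin on the hinge line
- rocker (a joint): green rocker switch, 30 x 22 mm, black bezel, pivot along the viewer's y, 70 mm above the table. Value: 0 off (its end on the viewer's -x side stands up 5 mm) to 0.36 rad on (that end down and level, 70 mm above the table, the other end up). About 2 N on the raised end pushes it over to its stop (the cap then flexes up to 2 mm); it stays where left
- rocker_end (a point): on the raised end of the green rocker, middle of its upper face, 11 mm from the pivot; when off 74 mm above the table; moves with the rocker
- blue_key (a joint): blue key: sprung cap 20 mm across on an aluminium collar. Value: how far it is pressed, 0 (up, 11 mm above the control strip) to 0.006 m (fully down). 1.5 N starts it, 5 N presses it half down, 8 N fully; it springs back
- blue_top (a point): blue key, at the middle of its top face, 71 mm above the table when the key is up; it moves with the key
- white_key (a joint): white key: sprung cap 20 mm across on an aluminium collar. Value: how far it is pressed, 0 (up, 11 mm above the control strip) to 0.006 m (fully down). 1.5 N starts it, 5 N presses it half down, 8 N fully; it springs back
- white_top (a point): white key, at the middle of its top face, 71 mm above the table when the key is up; it moves with the key
- yellow_key (a joint): yellow key: sprung cap 20 mm across on an aluminium collar. Value: how far it is pressed, 0 (up, 11 mm above the control strip) to 0.006 m (fully down). 1.5 N starts it, 5 N presses it half down, 8 N fully; it springs back
- yellow_top (a point): yellow key, at the middle of its top face, 71 mm above the table when the key is up; it moves with the key
- plate: white 96-well microplate, 86 x 128 mm, 14.4 mm high, lying loose on the light panel 62 mm above the table; origin under its middle
- bottle: glass reagent bottle with a blue cap, standing, 66 mm across, 135 mm high; origin under its middle
- petri: stack of three closed Petri dishes, 90 mm across, 45 mm high; origin under its middle
- tip_box: pipette-tip box, blue with a pale lid, 84 x 120 mm, 62 mm high; origin under its middle
- tube_rack: blue rack holding six tubes with blue caps, 80 x 116 mm, 115 mm high; origin under its middle
- calculator: pocket calculator lying flat, 105 x 66 x 10 mm; origin under its middle
- marker: white marker pen with a red cap lying flat, 130 mm long, 13 mm thick, along its x; origin under its middle

How it is judged:
On the way, in this order (a step that is already met when the one before it is completed fails the run):
1. the cover is pushed fully shut (value of joint cover below 0.035 rad), for 0.2 s.
2. the green rocker is flipped over, with the cover shut (value of joint rocker above 0.26 rad and value of joint cover below 0.035 rad), for 0.2 s.
3. the blue key is tapped, with the cover shut and the rocker over (all of step 2 and value of joint blue_key above 0.002 m), for 0.05 s.
At the end, for the whole second after the job is handed in: The cover is shut (within 0.035 rad, 7 mm at its front edge), the rocker is over (above 0.26 rad), all three keys are up (within 1 mm), and the plate and all loose things lie still within 15 mm of where they were (all of step 2 and value of joint each of blue_key, white_key, yellow_key below 0.001 m and distance of each of plate, bottle, petri, tip_box, tube_rack, calculator, marker from where it was at the start of the episode below 0.015 m and linear speed of each of plate, bottle, petri, tip_box, tube_rack, calculator, marker below 0.02 m/s); the robot touches nothing.
It fails at once if the rocker was switched on while the cover was still open, or the blue key pressed before the cover was shut and the rocker over ((value of joint rocker above 0.2 rad and value of joint cover above 0.06 rad) or (value of joint blue_key above 0.002 m and (value of joint cover above 0.06 rad or value of joint rocker below 0.2 rad))).
It fails at once if the white or the yellow key was pressed (by more than 2 mm) (value of joint any of white_key, yellow_key above 0.002 m).
It fails at once if the cover was lifted instead of pushed down, or its rim taken hold of (a finger on the seal inside its front wall) (value of joint cover above 1.15 rad or contact force between the fingers and seal above 0.5 N).
It fails at once if the viewer, its cover or a switch was struck or pressed hard instead of touched lightly (over 40 N) (contact force between any of the fingers, the arm and viewer above 40 N).
It fails at once if the plate or another loose thing was moved or lifted by more than 15 mm, or tipped (distance of any of plate, bottle, petri, tip_box, tube_rack, calculator, marker from where it was at the start of the episode above 0.015 m or angle between any of plate, bottle, petri, tip_box, tube_rack, calculator, marker's own z axis and vertical above 0.3 rad).
It also fails if it takes over 48 s, if anything falls off the work surface, if the arm or the gripper's body presses on something with over 40 N, if the wrist force passes 120 N, or if a joint passes its speed limit or range.

## Working session

There is one attempt and no reset: what is moved stays moved. The work goes in short steps, Python scripts to look and compute and a tool call to move; the robot and the scene stay as the last step left them, time stands still between calls to the robot, and variables do not carry over. Pictures are saved under pics/ and viewed, and the job is handed in when it is done.

Besides the shell and the picture viewer there is one more tool, called after "Emit:" as name([rows], argument=value, ...), one row to a line, values as JSON. arm_command: Moves the arm, as the interface text tells. Its arguments: {"type":"object","properties":{"fingers":{"type":"array"},"dp":{"type":"array"},"roll":{"type":"array"},"newtons":{"type":"number"}},"required":["fingers","dp","roll"]}

```bash
mkdir -p pics; python3 - <<'E'
from station import *
import cv2
s=get_state();print(s)
for n in("scene","side","wrist"):
    c=calibration(n);print(n,c)
    cv2.imwrite(f"pics/{n}0.png",grab_frame(n))
E
```

```text
{'t': 0.0, 'q': array([ 1.46608519e+00,  3.59385082e-01,  1.10680734e-02, -3.66960123e-04,
       -1.22409177e+00, -2.88108536e-01]), 'qd': array([ 0.00040341, -0.00114855, -0.00139665, -0.00094269, -0.00050351,
       -0.00112638]), 'joint_efforts': array([ 6.78605484e-04, -5.82716274e+01,  2.93046534e+01,  6.99741036e+00,
        6.82981830e-03, -1.65499409e-04]), 'eef_pos': array([0.25820045, 0.62309273, 0.19992487]), 'ee_rot': array([ 3.13994864e+00, -1.27458785e-04, -3.92944544e-01]), 'force': array([ 0.56578257, -0.17512206,  0.51051594]), 'moment': array([-0.07230519, -0.00219517, -0.0429061 ]), 'width': 0.08757029804154015}
scene {'fx': 466.65867835455657, 'fy': 466.65867835455657, 'cx': 323.8595193332672, 'cy': 193.2940822244862, 'k1': -0.11983450740348331, 'R': array([[ 0.79290673,  0.6093424 , -0.00086761],
       [ 0.50555471, -0.65864654, -0.55731425],
       [-0.34016665,  0.4414596 , -0.83030119]]), 't': array([-0.49566476, -0.21495571,  1.2625211 ])}
side {'fx': 436.91468947666607, 'fy': 436.91468947666607, 'cx': 326.09913972937113, 'cy': 199.922869810927, 'k1': -0.02300397915650695, 'R': array([[ 0.89918597, -0.437525  , -0.00603952],
       [-0.3484177 , -0.70756952, -0.61477677],
       [ 0.26470683,  0.55490292, -0.78867804]]), 't': array([-0.48917122,  0.25663736,  1.09874327])}
wrist {'fx': 317.2341652822709, 'fy': 317.2341652822709, 'cx': 319.01255891266976, 'cy': 197.333617740396, 'k1': -0.03314614759965506, 'hand_eye': array([[ 8.36968054e-04, -9.66019127e-01, -2.58469234e-01,
         6.92550900e-02],
       [ 9.99999627e-01,  7.53334608e-04,  4.22611616e-04,
         8.05036319e-05],
       [-2.13537085e-04, -2.58469492e-01,  9.66019397e-01,
        -1.83891307e-01],
       [ 0.00000000e+00,  0.00000000e+00,  0.00000000e+00,
         1.00000000e+00]])}
```

View pics/scene0.png

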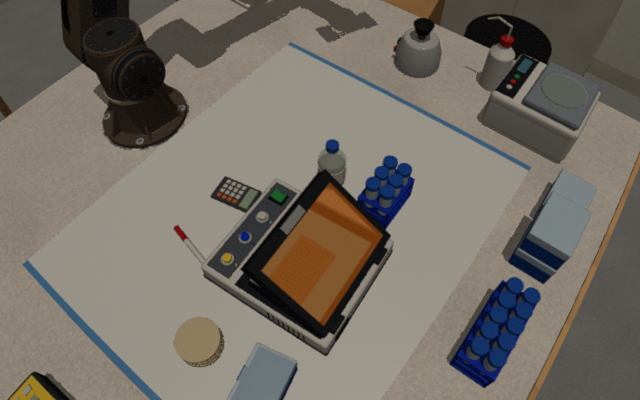

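View pics/side0.png

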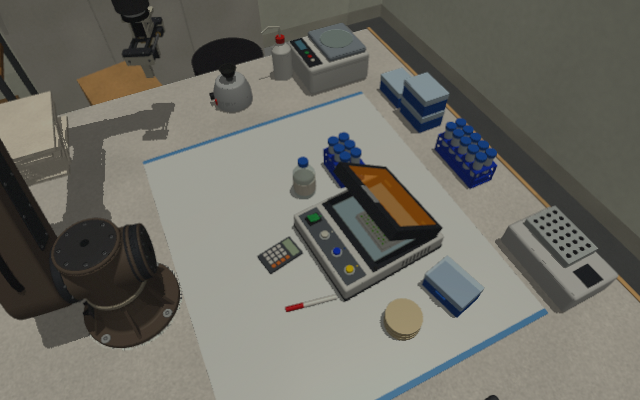

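View pics/wrist0.png

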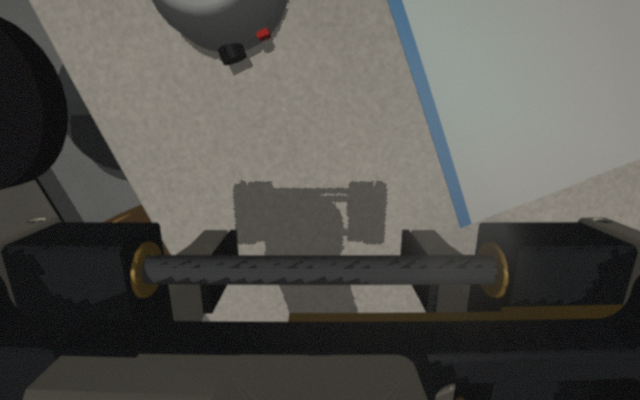

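The scene camera shows the viewer near (300,260), with the control strip on its upper-left side and the cover open. The pad is at about (292,220). The side camera shows the same from the front. I'll enlarge both.

```bash
python3 - <<'E'
import cv2
a=cv2.imread("pics/scene0.png")[165:365,195:405];cv2.imwrite("pics/sc1.png",cv2.resize(a,None,fx=2.85,fy=2.85,interpolation=cv2.INTER_CUBIC))
a=cv2.imread("pics/side0.png")[150:300,280:450];cv2.imwrite("pics/si1.png",cv2.resize(a,None,fx=4,fy=4,interpolation=cv2.INTER_CUBIC))
E
```

```text
(no output)
```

View pics/sc1.png

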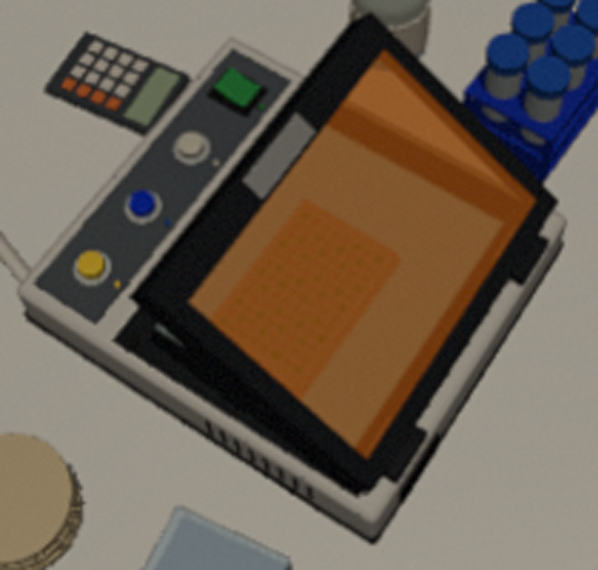

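View pics/si1.png

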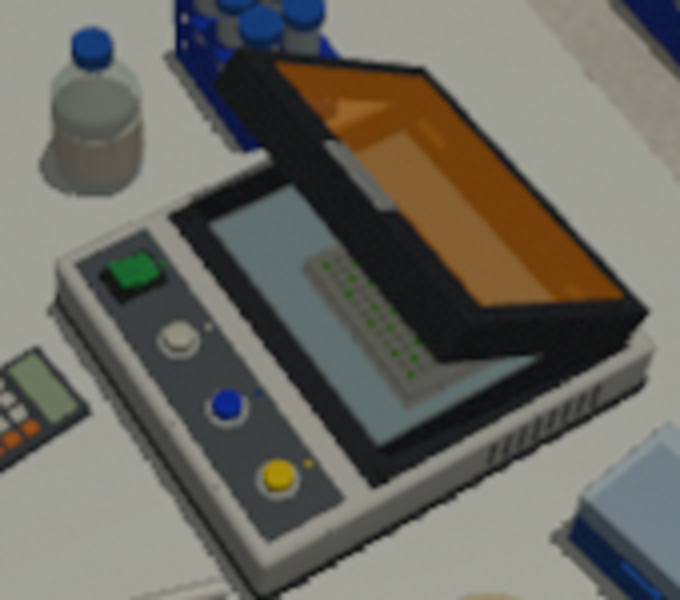

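```bash
cat > h.py <<'E'
from station import *
import numpy as np, cv2
from scipy.optimize import least_squares
def proj(n,X):
    c=calibration(n);p=c["R"]@np.asarray(X)+c["t"];s=p[:2]/p[2]
    s=s*(1+c["k1"]*(s@s));return np.array([c["fx"]*s[0]+c["cx"],c["fy"]*s[1]+c["cy"]])
def V(p,X):
    c,s=np.cos(p[2]),np.sin(p[2]);return np.array([p[0]+c*X[0]-s*X[1],p[1]+s*X[0]+c*X[1],X[2]])
def cov(a,X): # shut coords (rel viewer), rotated opening a about hinge x=.13,z=.066
    dx,dz=X[0]-.13,X[2]-.066
    return np.array([.13+dx*np.cos(a)+dz*np.sin(a),X[1],.066-dx*np.sin(a)+dz*np.cos(a)])
E
cat > fit.py <<'E'
from h import *
S=lambda u,v:((u+.5)/2.85-.5+195,(v+.5)/2.85-.5+165)
D=lambda u,v:((u+.5)/4-.5+280,(v+.5)/4-.5+150)
W,B,Y=(-.115,.03,.071),(-.115,-.03,.071),(-.115,-.09,.071)
F=[("scene",S(191,145),W),("scene",S(143,203),B),("scene",S(91,264),Y),("scene",S(232,38),(-.155,.135,.06)),("scene",S(22,285),(-.155,-.135,.06)),
("side",D(180,335),W),("side",D(228,403),B),("side",D(279,473),Y),("side",D(60,262),(-.155,.135,.06)),("side",D(265,565),(-.155,-.135,.06))]
P=(-.053,0,.099)
C=[("scene",S(281,157),P),("side",D(360,174),P),("scene",S(371,14),(-.065,.125,.097)),("scene",S(140,295),(-.065,-.125,.097))]
def r(p): return np.concatenate([proj(n,V(p,X))-u for n,u,X in F]+[proj(n,V(p,cov(p[3],X)))-u for n,u,X in C])
for y0 in(-.5,0,.5):
    f=least_squares(r,[.6,0,y0,.8],loss="soft_l1");print(f.cost,f.x)
p=f.x;print(r(p).reshape(-1,2).round(1).tolist())
for nm,X in dict(pad=cov(p[3],P),padshut=P,rocker=(-.115,.09,.07),rend=(-.125,.09,.074),white=W,blue=B,yellow=Y,hinge=(.13,0,.066)).items(): print(nm,V(p,X).round(4))
E
python3 fit.py
```

```text
10.773784078771339 [ 0.62548546 -0.08848516  0.07800966  0.58441581]
10.773784078769143 [ 0.62548546 -0.08848516  0.07800965  0.58441583]Traceback (most recent call last):
  File "fit.py", line 11, in <module>
    f=least_squares(r,[.6,0,y0,.8],loss="soft_l1");print(f.cost,f.x)
    return func(*args, **kwargs)
    result = trf(vector_fun.fun, vector_fun.jac, x0, f0, J0, lb, ub, ftol, xtol,
                 gtol, max_nfev, x_scale, loss_function, tr_solver,
                 tr_options.copy(), verbose, callback=callback_wrapped)
    return trf_no_bounds(
        fun, jac, x0, f0, J0, ftol, xtol, gtol, max_nfev, x_scale,
        loss_function, tr_solver, tr_options, verbose, callback=callback)
    J = jac(x)
    self._update_jac()
    ~~~~~~~~~~~~~~~~^^
    self.J = self.jac_wrapped(xp_copy(self.x), f0=self.f)
             ~~~~~~~~~~~~~~~~^^^^^^^^^^^^^^^^^^^^^^^^^^^^
    J, dct = approx_derivative(
             ~~~~~~~~~~~~~~~~~^
        self.fun,
        ^^^^^^^^^
    ...<2 lines>...
        **self.finite_diff_options,
        ^^^^^^^^^^^^^^^^^^^^^^^^^^^
    )
    ^
    J, _nfev = _den
[... 294 characters left out ...]
val in f_evals]
                                    ^^^^^^^
    f = np.atleast_1d(self.fun(x, *self.args, **self.kwargs))
                      ~~~~~~~~^^^^^^^^^^^^^^^^^^^^^^^^^^^^^^
    return np.atleast_1d(self.fun(x))
                         ~~~~~~~~^^^
    return self.f(x, *self.args, **self.kwargs)
           ~~~~~~^^^^^^^^^^^^^^^^^^^^^^^^^^^^^^
  File "fit.py", line 9, in r
    def r(p): return np.concatenate([proj(n,V(p,X))-u for n,u,X in F]+[proj(n,V(p,cov(p[3],X)))-u for n,u,X in C])
                                     ~~~~^^^^^^^^^^
  File "h.py", line 5, in proj
    c=calibration(n);p=c["R"]@np.asarray(X)+c["t"];s=p[:2]/p[2]
ValueError: time passes only in moves, steps and waits
```

```bash
sed -i 's/^def proj/CAL={n:calibration(n) for n in("scene","side","wrist")}\ndef proj/; s/c=calibration(n);/c=CAL[n];/' h.py; sed -i 's/(-.5,0,.5)/(0,)/' fit.py; python3 fit.py
```

```text
10.773784078769143 [ 0.62548546 -0.08848516  0.07800965  0.58441583]
[[-0.0, -0.4], [-0.5, -0.2], [-0.4, -0.0], [-0.0, -1.3], [-4.0, 1.8], [0.4, -1.4], [0.3, -1.4], [0.2, -1.0], [-1.7, -2.3], [-0.5, -0.0], [-0.9, 0.5], [0.5, 0.0], [-0.3, 0.3], [1.0, 0.3]]
pad [ 0.6211 -0.0888  0.1945]
padshut [ 0.5726 -0.0926  0.099 ]
rocker [ 0.5038 -0.0077  0.07  ]
rend [ 0.4939 -0.0085  0.074 ]
white [ 0.5085 -0.0675  0.071 ]
blue [ 0.5132 -0.1274  0.071 ]
yellow [ 0.5178 -0.1872  0.071 ]
hinge [ 0.7551 -0.0784  0.066 ]
```

Emit:
arm_command([
  [0.01,-0.02,0.03],
  [0.02,-0.04,0.02],
  [0.02,-0.04,0.02],
  [0.02,-0.042,0],
  [0.02,-0.042,0],
  [0.02,-0.042,0],
  [0.02,-0.042,0],
  [0.02,-0.042,0],
], fingers=[1,1,1,1,1,1,1,1], roll=[0.1,0.1,0.1,0.1,0.07,0,0,0], newtons=10)

```text
t: 0.95
eef_pos: [0.4085, 0.3048, 0.2677]
ee_rot: [3.134, -0.002, 0.105]
force: [1.5, -0.1, -0.1]
width: 0.0291
```

Emit:
arm_command([
  [0.022,-0.042,0],
  [0.022,-0.042,0],
  [0.022,-0.042,0],
  [0.022,-0.042,0],
  [0.022,-0.042,0],
  [0.022,-0.042,0],
  [0.022,-0.042,0],
  [0.022,-0.042,0],
], fingers=[1,1,1,1,1,1,1,1], roll=[-0.02,0,0,0,0,0,0,0])

```text
t: 1.75
eef_pos: [0.5873, -0.0468, 0.2687]
ee_rot: [3.136, -0.005, 0.087]
force: [1.4, 0.6, 0.4]
width: 0.0006
```

Emit:
arm_command([
  [0.01,-0.02,0],
  [0,0,0],
  [0,0,0],
], fingers=[1,1,1], roll=[0,0,0])

```text
t: 2.05
eef_pos: [0.5984, -0.0737, 0.2661]
ee_rot: [3.135, -0.001, 0.079]
force: [0.1, 0.7, 0.6]
width: 0.0006
```

```bash
python3 - <<'E'
from h import *
cv2.imwrite("pics/side2.png",grab_frame("side"));cv2.imwrite("pics/sc2.png",grab_frame("scene"))
s=get_state();print(s["eef_pos"],s["ee_rot"],s["force"],s["width"],s["t"])
E
```

```text
[ 0.59825837 -0.07268488  0.26644225] [ 3.13524556e+00 -1.02347408e-03  8.07631444e-02] [-0.15987102 -0.75171386 -0.03586171] 0.00034865212598236714 2.15
```

View pics/side2.png

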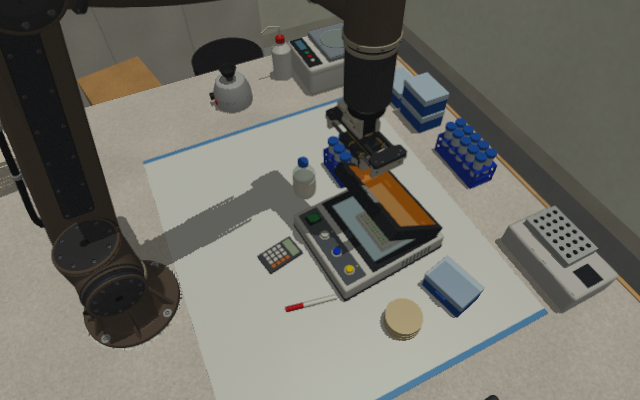

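View pics/sc2.png

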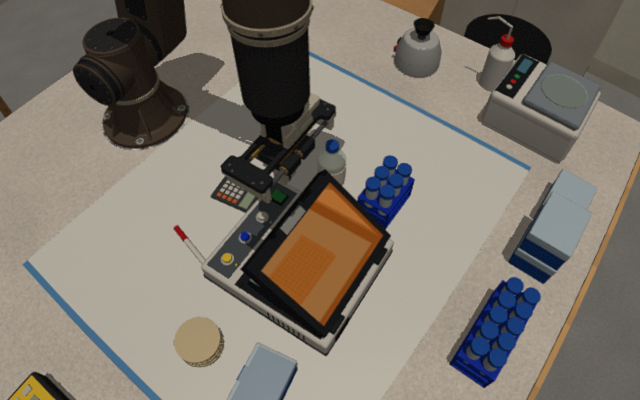

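```bash
python3 - <<'E'
from h import *
for a,b in (((332,145),(303,161)),((390,162),(343,138))):
    f=least_squares(lambda X:np.r_[proj("scene",X)-a,proj("side",X)-b],[.6,.1,.1]);print(f.x,f.cost)
E
```

```text
[0.5402379  0.13965903 0.12944449] 0.3352271116297543
[0.67460605 0.16348422 0.14553634] 4.344321774922674
```

Emit:
arm_command([
  [0.012,-0.009,-0.02],
  [0.012,-0.008,-0.02],
  [0,0,-0.008],
  [0,0,0],
], fingers=[1,1,1,1], roll=[0,0,0,0])

```text
t: 2.55
eef_pos: [0.6223, -0.0852, 0.2195]
ee_rot: [3.136, -0.005, 0.087]
force: [-0.0, -0.1, 0.2]
width: 0.0008
```

Emit:
arm_command([
  [0.002,-0.003,-0.008],
  [0,0,-0.006],
  [0,0,-0.006],
  [0,0,-0.006],
  [-0.001,0,-0.006],
  [-0.002,0,-0.006],
], fingers=[1,1,1,1,1,1], roll=[0,0,0,0,0,0])

```text
t: 3.15
eef_pos: [0.6217, -0.0861, 0.1827]
ee_rot: [3.136, -0.011, 0.09]
force: [0.6, -0.8, -1.0]
width: 0.0009
```

```bash
python3 - <<'E'
from h import *
a=grab_frame("side")[110:300,270:460];b=grab_frame("scene")[90:280,200:390]
cv2.imwrite("pics/c3.png",cv2.resize(np.hstack([a,b]),None,fx=2.1,fy=2.1,interpolation=cv2.INTER_CUBIC))
s=get_state();print(s["eef_pos"],s["ee_rot"],s["force"],s["moment"])
E
```

```text
[ 0.62091896 -0.08613841  0.18198559] [ 3.13622964 -0.00887948  0.09002663] [-0.03463841  0.44729266 -0.46363207] [-0.04308721  0.04106392 -0.04527075]
```

View pics/c3.png

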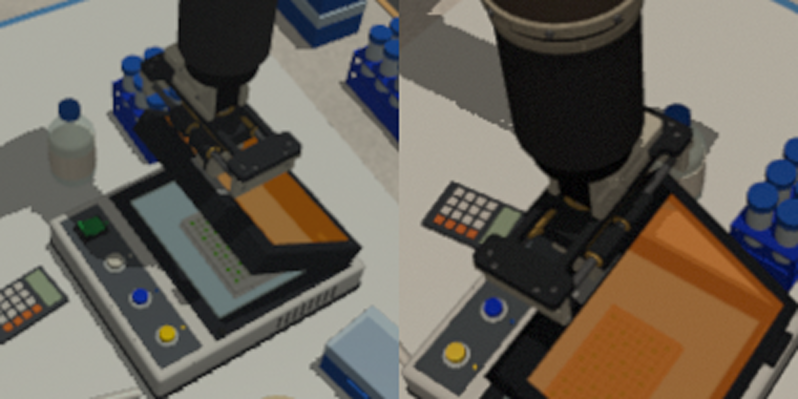

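```bash
cat > ov.py <<'E'
from h import *
import sys
p=[0.62548546,-0.08848516,0.07800965]
angs=[float(x) for x in sys.argv[2:]]
s=get_state()
out=[]
for n,(r0,c0) in (("side",(130,290)),("scene",(130,220))):
    k=4;im=cv2.resize(grab_frame(n)[r0:r0+150,c0:c0+100 if 0 else c0+170],None,fx=k,fy=k,interpolation=cv2.INTER_CUBIC)
    f=lambda X:tuple(int(v) for v in (proj(n,X)-[c0,r0]+.5)*k)
    for a,col in zip(angs,((0,255,0),(255,0,255),(255,255,0))):
        q=[V(p,cov(a,X)) for X in ((-.065,.125,.097),(-.065,-.125,.097),(.13,-.125,.097),(.13,.125,.097))]
        cv2.polylines(im,[np.array([f(x) for x in q])],True,col,1)
    cv2.circle(im,f(s["eef_pos"]),4,(0,0,255),1);out.append(im)
    cv2.imwrite(f"pics/{sys.argv[1]}_{n}.png",im)
print(s["eef_pos"],s["ee_rot"],s["force"],s["t"])
E
python3 ov.py o1 0.584 0.52
```

```text
[ 0.62091896 -0.08613841  0.18198559] [ 3.13622964 -0.00887948  0.09002663] [-0.03463841  0.44729266 -0.46363207] 3.25
```

View pics/o1_side.png

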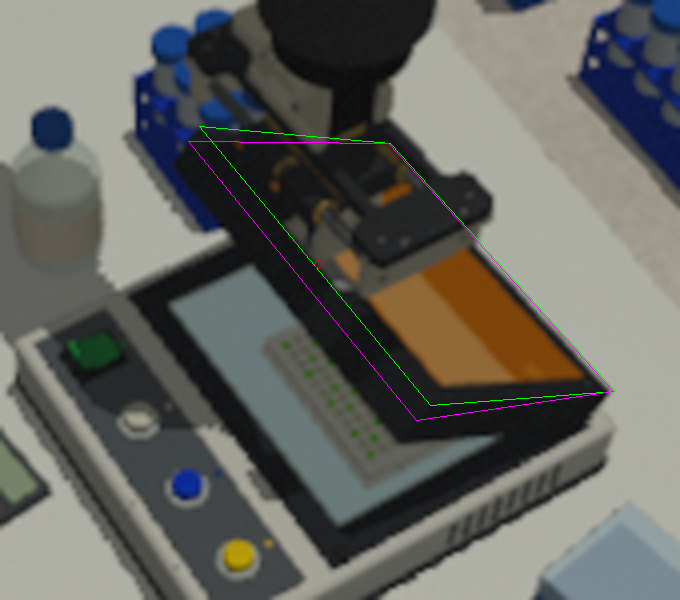

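View pics/o1_scene.png

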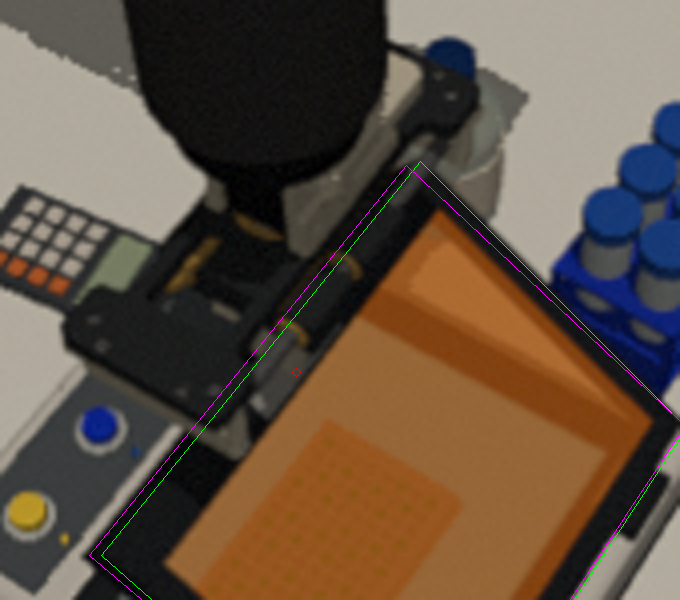

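Emit:
arm_command([
  [-0.007,-0.001,-0.008],
  [-0.007,-0.001,-0.008],
  [-0.006,-0.001,-0.008],
  [-0.005,-0.001,-0.008],
  [-0.004,-0.001,-0.008],
  [-0.004,-0.001,-0.008],
  [-0.003,0,-0.008],
  [-0.002,0,-0.006],
], fingers=[1,1,1,1,1,1,1,1], roll=[0,0,0,0,0,0,0,0])

```text
t: 4.15
eef_pos: [0.5799, -0.0929, 0.1177]
ee_rot: [3.136, -0.012, 0.09]
force: [-1.6, -0.8, 0.7]
width: 0.0004
```

Emit:
arm_command([
  [-0.003,0,-0.004],
  [-0.002,0,-0.004],
  [-0.001,0,-0.004],
  [0,0,-0.003],
  [0,0,-0.002],
], fingers=[1,1,1,1,1], roll=[0,0,0,0,0])

```text
t: 4.65
eef_pos: [0.5734, -0.0933, 0.0983]
ee_rot: [3.135, -0.011, 0.09]
force: [-0.9, -0.8, 2.2]
width: 0.0002
```

Emit:
arm_command([
  [0,0,-0.002],
  [0,0,-0.001],
  [0,0,0],
], fingers=[1,1,1], roll=[0,0,0])

```text
t: 4.95
eef_pos: [0.5734, -0.0932, 0.0948]
ee_rot: [3.135, -0.011, 0.09]
force: [-0.2, 0.4, 1.6]
width: 0.0005
```

Emit:
arm_command([
  [0,0,-0.0015],
  [0,0,-0.001],
  [0,0,0],
], fingers=[1,1,1], roll=[0,0,0])

```text
t: 5.25
eef_pos: [0.5737, -0.0932, 0.0924]
ee_rot: [3.135, -0.011, 0.09]
force: [-0.7, -0.1, 0.8]
width: 0.0005
```

```bash
python3 ov.py o2 0 0.05
```

```text
[ 0.57367355 -0.09320208  0.09240319] [ 3.13539502 -0.01113789  0.09017695] [-0.72393899 -0.09604995  0.80509943] 5.25
```

View pics/o2_side.png

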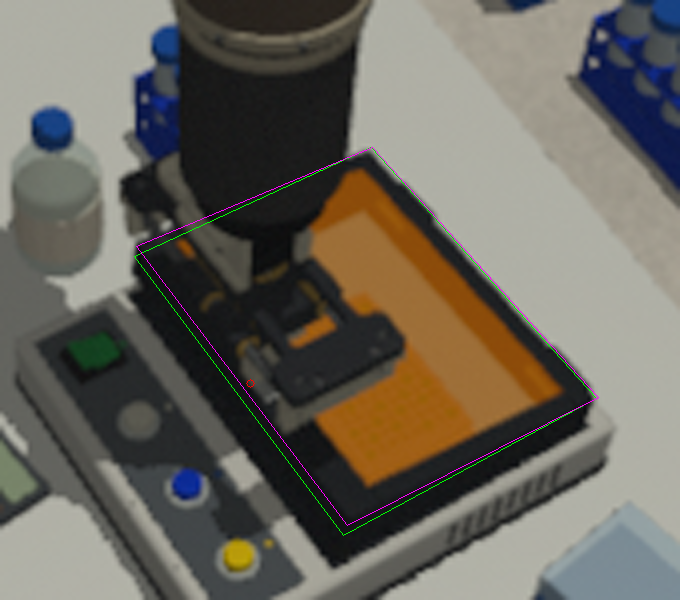

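View pics/o2_scene.png

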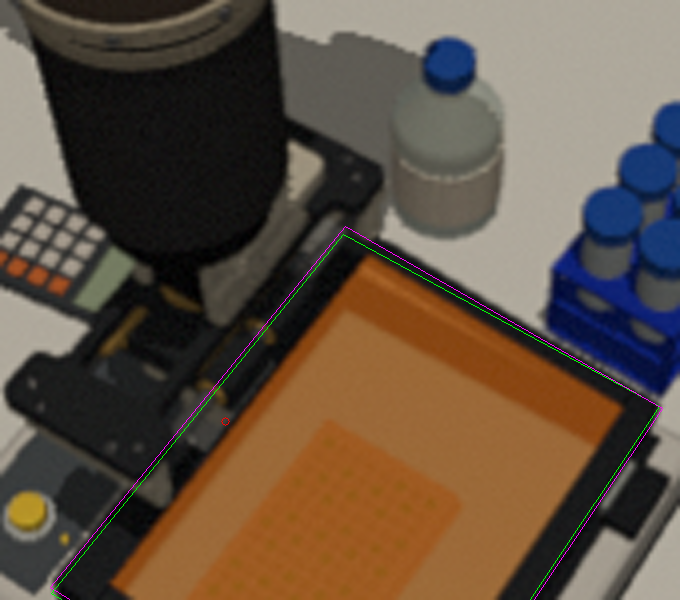

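Emit:
arm_command([
  [0,0,-0.002],
  [0,0,-0.001],
  [0,0,0],
], fingers=[1,1,1], roll=[0,0,0])

```text
t: 5.65
eef_pos: [0.5738, -0.0932, 0.0894]
ee_rot: [3.135, -0.012, 0.09]
force: [0.2, -0.1, 0.6]
width: 0.0005
```

```bash
python3 - <<'E'
from h import *
for n,r0,c0 in (("side",175,310),("scene",190,215)):
    a=grab_frame(n)[r0:r0+110,c0:c0+150]
    a=(255*(a/255.)**.45).astype(np.uint8)
    cv2.imwrite(f"pics/b3_{n}.png",cv2.resize(a,None,fx=5,fy=5,interpolation=cv2.INTER_CUBIC))
E
```

```text
(no output)
```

View pics/b3_side.png

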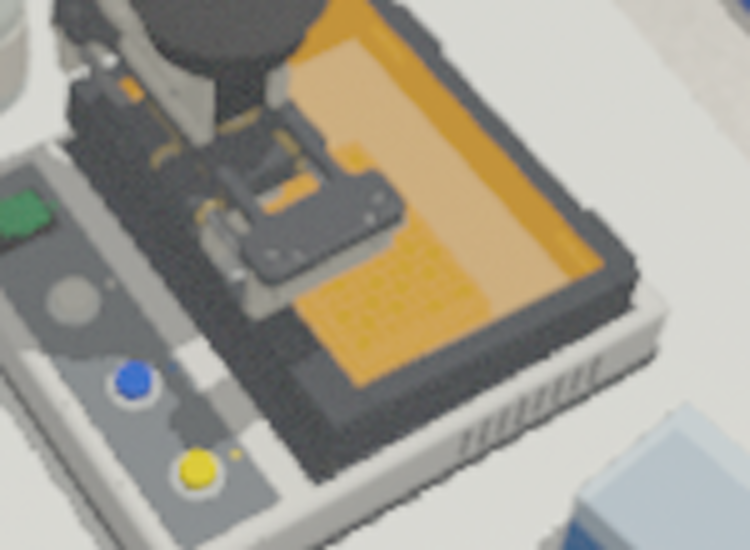

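View pics/b3_scene.png

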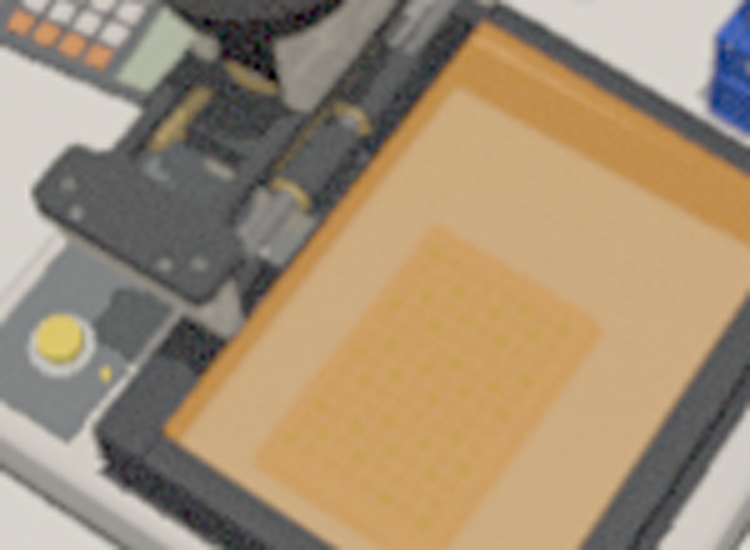

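```bash
python3 - <<'E'
from h import *
p=[0.62548546,-0.08848516,0.07800965]
for a in (-.02,0,.03,.06):
  print(a,[proj(n,V(p,cov(a,X))).round(1).tolist() for n in("side","scene") for X in ((-.065,-.125,.097),(-.065,-.125,.063))])
print([proj("side",V(p,X)).round(1).tolist() for X in((-.115,-.03,.071),(-.115,-.09,.071))])
print("obs side top 378,261.4 bottom 373.6,271.4; scene 235,276; keys", (310+134/5,175+380/5),(310+197/5,175+468/5))
E
```

```text
-0.02 [[375.0, 264.2], [374.1, 270.9], [232.4, 278.6], [235.6, 285.6]]
0 [[375.3, 263.3], [374.2, 270.1], [232.3, 277.9], [235.2, 284.8]]
0.03 [[375.9, 261.8], [374.4, 269.0], [232.2, 276.9], [234.7, 283.6]]
0.06 [[376.5, 260.4], [374.6, 267.8], [232.2, 276.0], [234.3, 282.5]]
[[337.0, 248.9], [349.6, 266.9]]
obs side top 378,261.4 bottom 373.6,271.4; scene 235,276; keys (336.8, 251.0) (349.4, 268.6)
```

Emit:
arm_command([
  [0,0,-0.0015],
  [0,0,-0.001],
  [0,0,0],
], fingers=[1,1,1], roll=[0,0,0])

```text
t: 6.05
eef_pos: [0.5739, -0.0932, 0.0868]
ee_rot: [3.135, -0.012, 0.09]
force: [-0.3, -0.1, 1.3]
width: 0.0004
```

```bash
python3 - <<'E'
from h import *
a=grab_frame("wrist");s=get_state();print(s)
a=(255*(a/255.)**.45).astype(np.uint8)
cv2.imwrite("pics/w4.png",a)
E
```

```text
{'t': 6.1, 'q': array([ 0.18055478,  0.29773015, -0.3637645 ,  0.00922525, -0.89811567,
        1.47472655]), 'qd': array([ 2.86974852e-05, -7.77424592e-04,  2.46122097e-03, -1.18431609e-03,
       -6.16539392e-04, -7.16235491e-04]), 'joint_efforts': array([ 1.12091156e-01, -4.84880877e+01,  2.48714197e+01,  5.76204702e+00,
        3.79836895e-01, -1.63298071e-03]), 'eef_pos': array([ 0.57396401, -0.09314944,  0.08683547]), 'ee_rot': array([ 3.1354174 , -0.01181189,  0.09022926]), 'force': array([ 0.12344986, -1.03069306,  0.58680579]), 'moment': array([-0.06785982,  0.26680523, -0.03165083]), 'width': 0.000620667160693043}
```

View pics/w4.png

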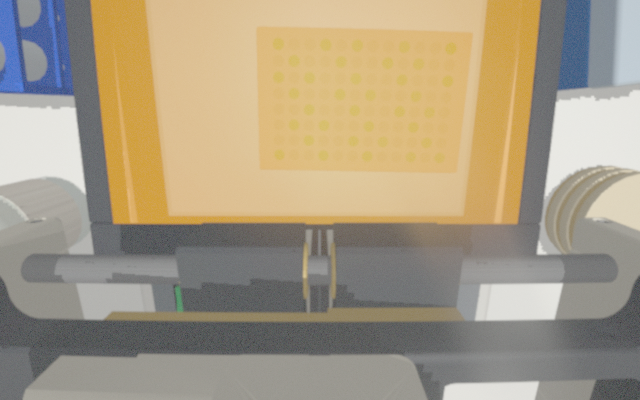

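```bash
python3 - <<'E'
import cv2
a=cv2.imread("pics/w4.png")[190:310,80:560]
cv2.imwrite("pics/w4b.png",cv2.resize(a[:,:],(800,200),interpolation=cv2.INTER_CUBIC))
cv2.imwrite("pics/w4c.png",cv2.resize(a[:,180:300],None,fx=5,fy=5,interpolation=cv2.INTER_CUBIC))
E
```

```text
(no output)
```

View pics/w4b.png

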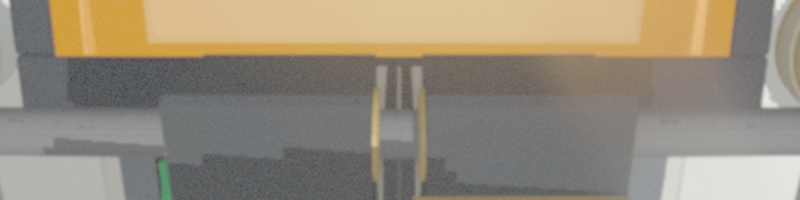

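View pics/w4c.png

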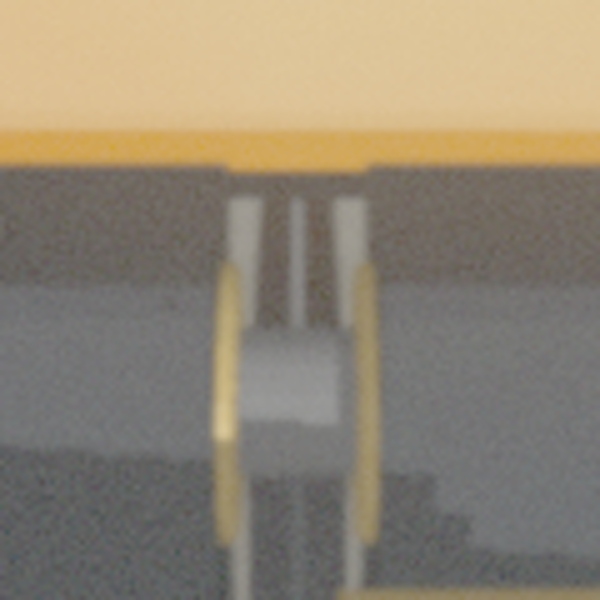

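Emit:
arm_command([
  [0,0,0.02],
  [0,0,0.04],
  [-0.02,0.02,0.04],
  [-0.03,0.03,0],
  [-0.03,0.03,0],
  [0,0,0],
], fingers=[1,1,1,1,1,1], roll=[0,0,0,0,0,0])

```text
t: 6.7
eef_pos: [0.4923, -0.0111, 0.1889]
ee_rot: [3.137, -0.012, 0.087]
force: [0.5, -0.1, 0.4]
width: 0.0007
```

```bash
python3 - <<'E'
from h import *
s=get_state();print(s["eef_pos"],s["ee_rot"],s["force"],s["t"])
for n,r0,c0 in (("side",175,310),("scene",165,215),("wrist",0,0)):
    a=grab_frame(n)
    if n!="wrist":a=a[r0:r0+110,c0:c0+150]
    a=(255*(a/255.)**.45).astype(np.uint8)
    cv2.imwrite(f"pics/b5_{n}.png",cv2.resize(a,None,fx=5,fy=5,interpolation=cv2.INTER_CUBIC) if n!="wrist" else a)
E
```

```text
[ 0.49229644 -0.01110038  0.18890919] [ 3.13717128 -0.0118594   0.08710754] [ 0.53845526 -0.05188005  0.37003075] 6.7
```

View pics/b5_side.png

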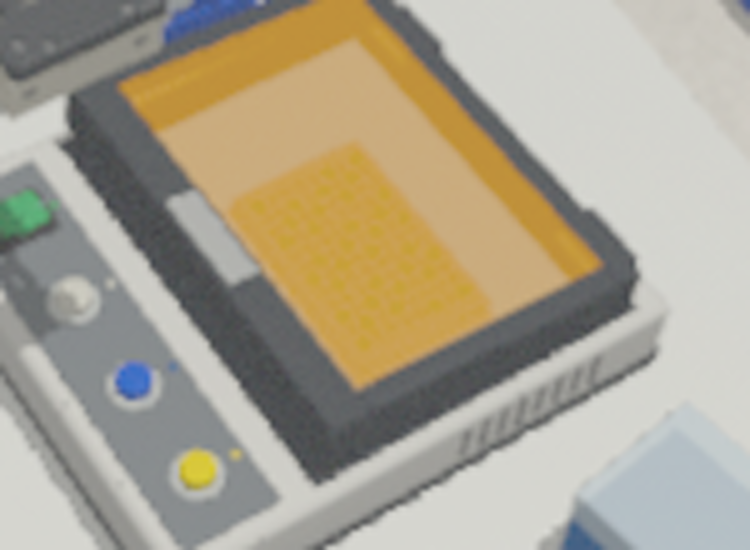

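View pics/b5_scene.png

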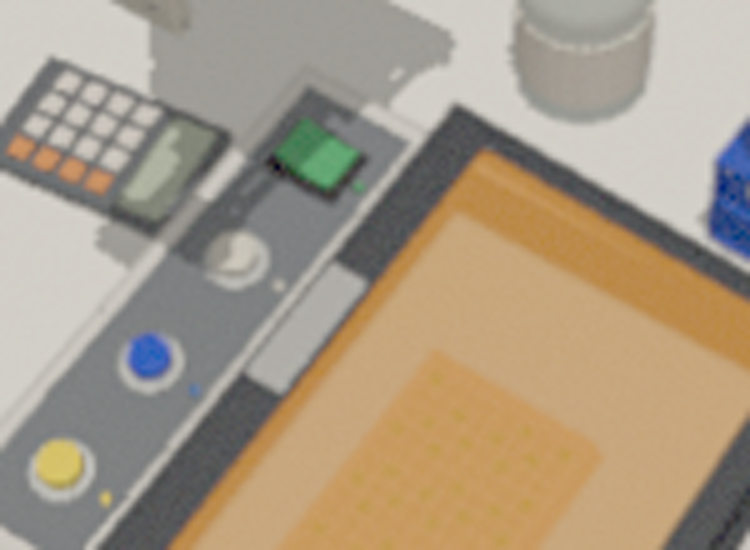

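View pics/b5_wrist.png

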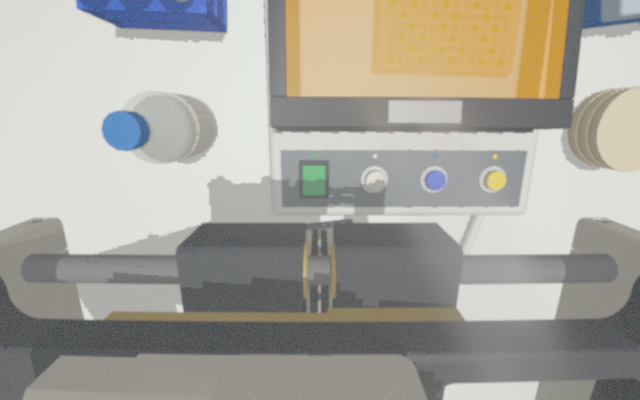

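```bash
cat > fit2.py <<'E'
from h import *
from scipy.spatial.transform import Rotation as Ro
e=np.array([0.49229644,-0.01110038,0.18890919]);Rt=Ro.from_euler("xyz",[3.13717128,-0.0118594,0.08710754]).as_matrix()
HE=CAL["wrist"]["hand_eye"]
def pw(X,b):
    c=CAL["wrist"];t=Rt.T@(X-e-b);p=HE[:3,:3].T@(t-HE[:3,3]);s=p[:2]/p[2];s=s*(1+c["k1"]*(s@s));return np.array([c["fx"]*s[0]+c["cx"],c["fy"]*s[1]+c["cy"]])
G=lambda u,v,r,c:((u+.5)/5-.5+c,(v+.5)/5-.5+r)
W,B,Y,P=(-.115,.03,.071),(-.115,-.03,.071),(-.115,-.09,.071),(-.053,0,.099)
ob={"side":[G(74,298,175,310),G(134,379,175,310),G(197,468,175,310),G(213,238,175,310)],
"scene":[G(236,250,165,215),G(148,356,165,215),G(59,462,165,215),G(305,328,165,215)],
"wrist":[(375,179),(434,179),(494.5,180),(424.5,111)]}
def r(q,cams):
    o=[]
    for n in cams:
        for X,u in zip((W,B,Y,P),ob[n]):
            x=V(q,cov(q[3],P) if X is P else X)
            o.append((proj(n,x) if n!="wrist" else pw(x,q[4:7]))-u)
    return np.concatenate(o)
for cams,k in ((("side","scene"),4),(("side",),4),(("scene",),4),(("wrist",),4),(("side","scene","wrist"),7)):
    f=least_squares(lambda z:r(np.r_[z,np.zeros(7-k)],cams),[.62,-.09,.08,0.]+[0]*(k-4))
    print(cams,f.cost.round(2),f.x.round(4),"blue",V(f.x,B).round(4),"rend",V(f.x,(-.125,.09,.074)).round(4))
E
python3 fit2.py
```

```text
('side', 'scene') 4.0 [ 0.6237 -0.0883  0.0859  0.0549] blue [ 0.5117 -0.1281  0.071 ] rend [ 0.4915 -0.0094  0.074 ]
('side',) 0.29 [ 0.6217 -0.0914  0.0859  0.0703] blue [ 0.5097 -0.1311  0.071 ] rend [ 0.4894 -0.0124  0.074 ]
('scene',) 0.22 [ 0.6247 -0.0876  0.0821  0.0632] blue [ 0.5126 -0.1269  0.071 ] rend [ 0.4928 -0.0082  0.074 ]
('wrist',) 2.39 [ 0.6222 -0.0855  0.0754  0.0637] blue [ 0.5098 -0.1241  0.071 ] rend [ 0.4908 -0.0052  0.074 ]
('side', 'scene', 'wrist') 5.1 [ 0.6239 -0.0894  0.0777  0.0673  0.0023 -0.0023  0.0051] blue [ 0.5116 -0.1282  0.071 ] rend [ 0.4923 -0.0093  0.074 ]
```

Emit:
arm_command([
  [0.03,-0.03,0],
  [0.03,-0.03,0],
  [0.02,-0.02,-0.02],
  [0,0,-0.03],
  [0,0,-0.03],
  [0,0,0],
  [0,0,0],
], fingers=[1,1,1,1,1,1,1], roll=[0,0,0,0,0,0,0])

```text
t: 7.55
eef_pos: [0.5825, -0.1031, 0.1025]
ee_rot: [3.134, -0.009, 0.081]
force: [1.1, 0.7, 0.5]
width: 0.0009
```

```bash
python3 - <<'E'
from h import *
s=get_state();print(s["eef_pos"],s["ee_rot"],s["force"],s["t"])
a=grab_frame("side")[165:275,300:450];a=(255*(a/255.)**.45).astype(np.uint8)
cv2.imwrite("pics/b6.png",cv2.resize(a,None,fx=5,fy=5,interpolation=cv2.INTER_CUBIC))
E
```

```text
[ 0.58254927 -0.10314761  0.10247322] [ 3.13404155 -0.0085979   0.0810409 ] [1.05797703 0.71146774 0.47794298] 7.55
```

View pics/b6.png

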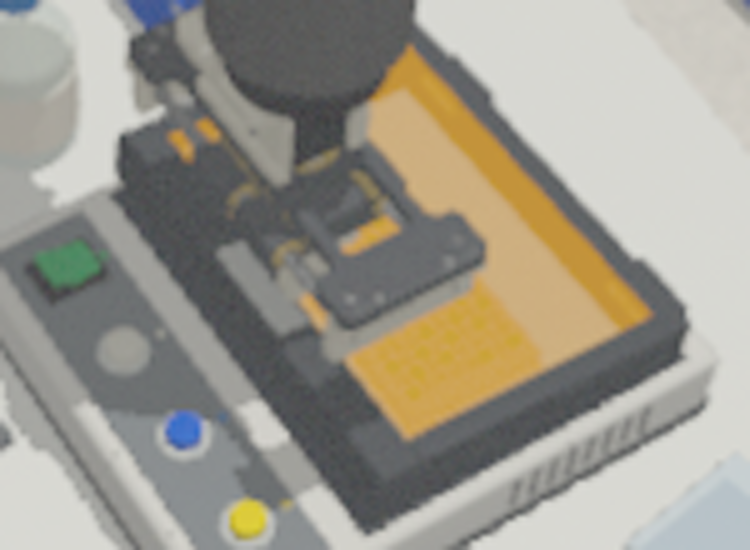

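Emit:
arm_command([
  [-0.01,0.01,0],
  [0,0,-0.006],
  [0,0,-0.006],
  [0,0,0],
], fingers=[1,1,1,1], roll=[0,0,0,0])

```text
t: 8.0
eef_pos: [0.5739, -0.0915, 0.0943]
ee_rot: [3.135, -0.015, 0.082]
force: [0.5, 0.4, 0.6]
width: 0.0007
```

Emit:
arm_command([
  [0,0,-0.003],
  [0,0,-0.003],
  [0,0,-0.002],
  [0,0,0],
], fingers=[1,1,1,1], roll=[0,0,0,0])

```text
t: 8.4
eef_pos: [0.5747, -0.0912, 0.0867]
ee_rot: [3.134, -0.017, 0.083]
force: [-0.4, 0.3, 0.9]
width: 0.0003
```

Emit:
arm_command([
  [0,0,-0.003],
  [0,0,-0.003],
  [0,0,0],
], fingers=[1,1,1], roll=[0,0,0])

```text
t: 8.7
eef_pos: [0.5746, -0.0914, 0.0803]
ee_rot: [3.134, -0.017, 0.083]
force: [0.7, 0.1, -0.3]
width: 0.0003
```

```bash
cat > b.py <<'E'
from h import *
import sys
s=get_state();print(s["eef_pos"],s["ee_rot"],s["force"],s["t"])
for n,r0,c0 in (("side",175,310),("scene",165,215)):
    a=grab_frame(n)[r0:r0+110,c0:c0+150];a=(255*(a/255.)**.45).astype(np.uint8)
    cv2.imwrite(f"pics/{sys.argv[1]}_{n}.png",cv2.resize(a,None,fx=5,fy=5,interpolation=cv2.INTER_CUBIC))
E
python3 b.py b7
```

```text
[ 0.57461326 -0.09141015  0.08028996] [ 3.13429328 -0.01702077  0.08284671] [ 0.71275104  0.0705139  -0.25807127] 8.7
```

View pics/b7_side.png

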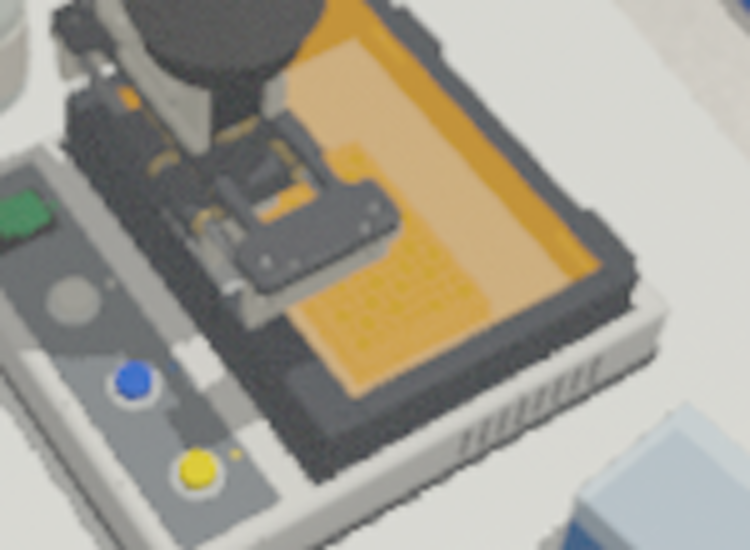

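Emit:
arm_command([
  [0,0,-0.002],
  [0,0,-0.002],
  [0,0,0],
], fingers=[1,1,1], roll=[0,0,0])

```text
t: 9.1
eef_pos: [0.5747, -0.0915, 0.0764]
ee_rot: [3.134, -0.017, 0.083]
force: [-0.6, 0.6, 0.3]
width: 0.0007
```

Emit:
arm_command([
  [0,0,-0.002],
  [0,0,-0.001],
  [0,0,0],
], fingers=[1,1,1], roll=[0,0,0])

```text
t: 9.4
eef_pos: [0.5746, -0.0915, 0.0733]
ee_rot: [3.134, -0.017, 0.083]
force: [-0.6, -0.1, 1.6]
width: 0.0006
```

Emit:
arm_command([
  [0,0,-0.0015],
  [0,0,-0.001],
  [0,0,0],
], fingers=[1,1,1], roll=[0,0,0])

```text
t: 9.7
eef_pos: [0.5743, -0.0916, 0.0711]
ee_rot: [3.134, -0.017, 0.083]
force: [-2.6, -0.1, 4.8]
width: 0.0007
```

Emit:
arm_command([
  [0,0,-0.001],
  [0,0,-0.001],
  [0,0,0],
], fingers=[1,1,1], roll=[0,0,0])

```text
t: 10.0
eef_pos: [0.5741, -0.0917, 0.07]
ee_rot: [3.134, -0.017, 0.083]
force: [-2.1, 0.9, 6.2]
width: 0.0005
```

```bash
python3 b.py b8
```

```text
[ 0.57414879 -0.09167784  0.07004674] [ 3.13370484 -0.01694537  0.08342846] [-2.07533705  0.85112609  6.19427299] 10.0
```

View pics/b8_side.png

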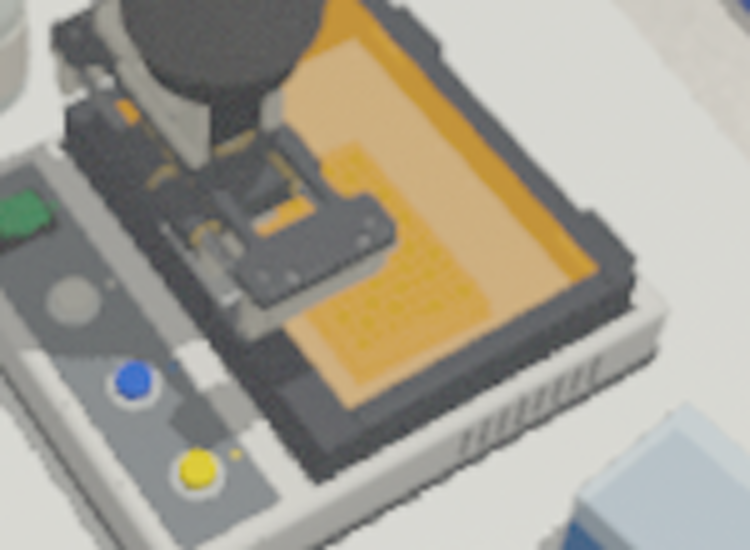

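Emit:
arm_command([
  [0,0,0.02],
  [0,0,0.04],
  [-0.02,0.02,0.02],
  [-0.03,0.03,0],
  [-0.025,0.025,0],
  [0,0,0],
], fingers=[1,1,1,1,1,1], roll=[0,0,0,0,0,0])

```text
t: 10.7
eef_pos: [0.4984, -0.0146, 0.151]
ee_rot: [3.136, -0.019, 0.08]
force: [0.6, 0.3, 0.9]
width: 0.0003
```

```bash
python3 b.py b9;python3 - <<'E'
from h import *
s=get_state();print(s["eef_pos"],s["ee_rot"])
a=grab_frame("wrist");cv2.imwrite("pics/w9.png",(255*(a/255.)**.45).astype(np.uint8))
E
```

```text
[ 0.49840352 -0.01460143  0.1510358 ] [ 3.13560653 -0.01869631  0.08009378] [0.59428092 0.31047677 0.86521829] 10.7
[ 0.50035674 -0.01569452  0.15094917] [ 3.13484586 -0.01878049  0.08008564]
```

View pics/b9_side.png

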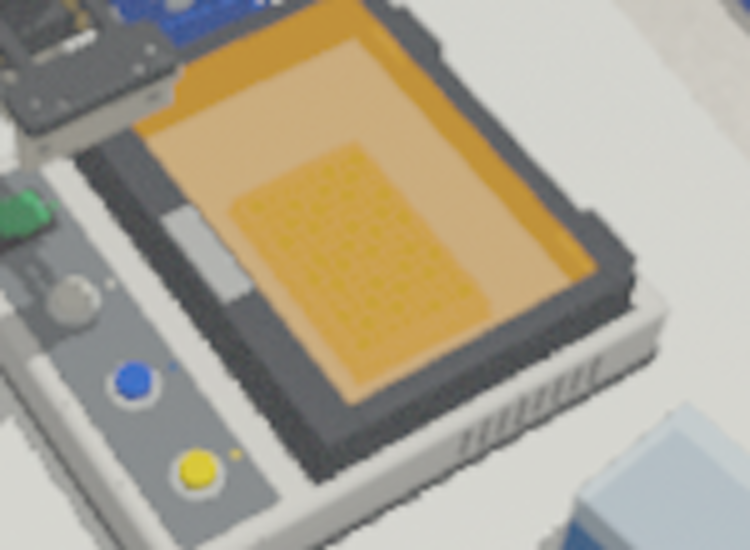

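View pics/b9_scene.png

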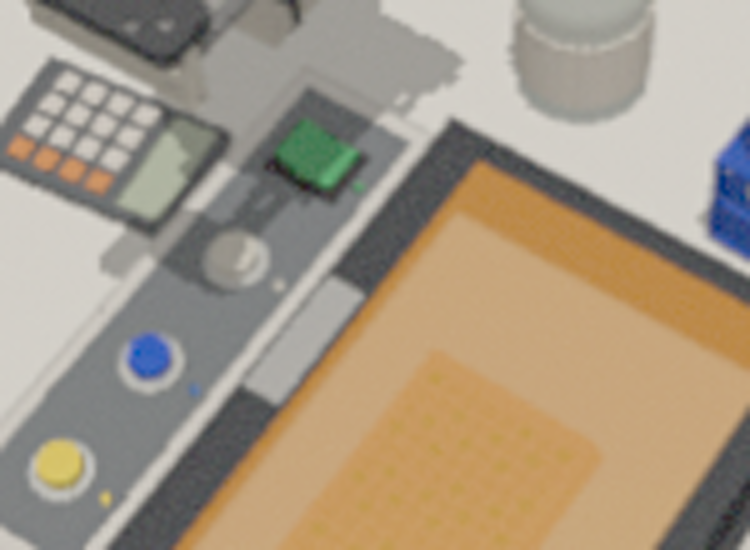

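View pics/w9.png

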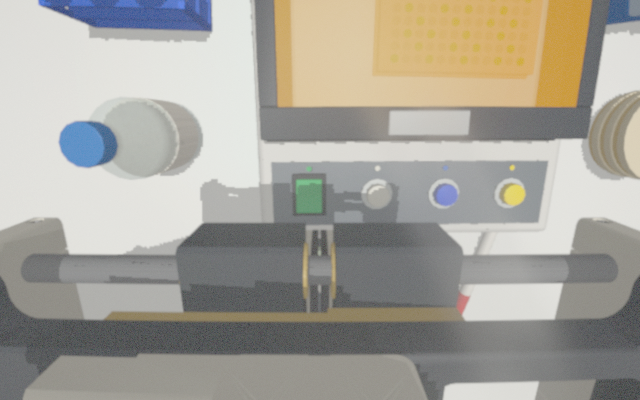

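```bash
sed -e 's/^e=.*/e=np.array([.50035674,-.01569452,.15094917]);Rt=Ro.from_euler("xyz",[3.13484586,-.01878049,.08008564]).as_matrix()/' -e 's/G(213,238,175,310)/G(208,253,175,310)/;s/G(305,328,165,215)/G(305,340,165,215)/;s/"wrist":.*/"wrist":[(376,194),(444.5,194),(513.5,194),(429,122)]}/' fit2.py > fit3.py; python3 fit3.py
```

```text
('side', 'scene') 4.21 [ 0.6239 -0.0882  0.0863 -0.0114] blue [ 0.5119 -0.128   0.071 ] rend [ 0.4916 -0.0093  0.074 ]
('side',) 0.29 [ 0.6217 -0.0914  0.0858  0.007 ] blue [ 0.5097 -0.1311  0.071 ] rend [ 0.4894 -0.0124  0.074 ]
('scene',) 0.15 [ 0.625  -0.0876  0.0814 -0.0009] blue [ 0.5129 -0.1269  0.071 ] rend [ 0.4931 -0.0081  0.074 ]
('wrist',) 2.0 [ 0.6239 -0.0862  0.0796  0.0057] blue [ 0.5117 -0.1253  0.071 ] rend [ 0.4922 -0.0064  0.074 ]
('side', 'scene', 'wrist') 6.45 [ 6.241e-01 -8.920e-02  7.850e-02  9.000e-04  1.000e-04 -2.400e-03
  8.000e-04] blue [ 0.5118 -0.1281  0.071 ] rend [ 0.4924 -0.0092  0.074 ]
```

Emit:
arm_command([
  [-0.01,0.005,0],
  [0,0,-0.03],
  [0,0,-0.03],
  [0,0,-0.02],
  [0,0,0],
  [0,0,0],
], fingers=[1,1,1,1,1,1], roll=[0,0,0,0,0,0])

```text
t: 11.45
eef_pos: [0.4919, -0.0131, 0.0678]
ee_rot: [3.134, -0.018, 0.074]
force: [0.3, -0.3, 0.6]
width: 0.0002
```

Emit:
arm_command([
  [-0.002,0.003,-0.008],
  [0,0,-0.006],
  [0,0,-0.001],
  [0,0,0],
], fingers=[1,1,1,1], roll=[0,0,0,0])

```text
t: 11.85
eef_pos: [0.4917, -0.0095, 0.0541]
ee_rot: [3.135, -0.022, 0.073]
force: [-0.5, 0.0, 0.6]
width: 0.0008
```

```bash
python3 - <<'E'
from h import *
s=get_state();print(s["eef_pos"],s["ee_rot"],s["force"],s["t"])
a=np.hstack([grab_frame("side")[165:265,280:380],grab_frame("scene")[145:245,220:320]]);a=(255*(a/255.)**.45).astype(np.uint8)
cv2.imwrite("pics/b10.png",cv2.resize(a,None,fx=4,fy=4,interpolation=cv2.INTER_CUBIC))
E
```

```text
[ 0.49169077 -0.0095092   0.05407858] [ 3.13478474 -0.0221968   0.07288743] [-0.50608764  0.04107894  0.56665789] 11.85
```

View pics/b10.png

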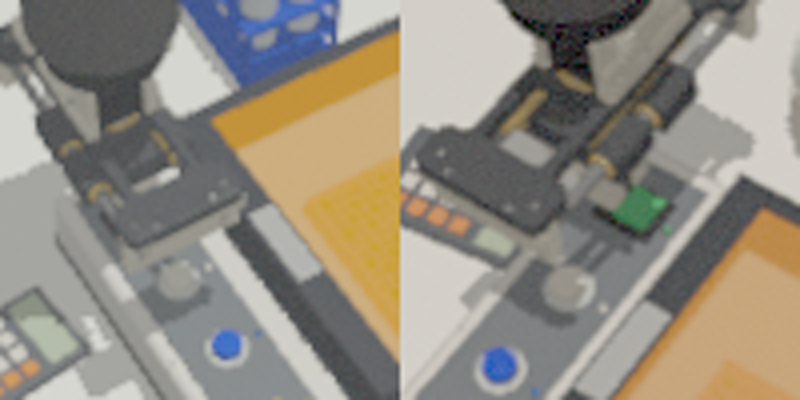

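The scene view shows the fingertip over the raised (robot-side) end of the rocker. I'll press in small steps.

Emit:
arm_command([
  [-0.001,0,-0.003],
  [0,0,-0.003],
  [0,0,-0.002],
  [0,0,0],
], fingers=[1,1,1,1], roll=[0,0,0,0])

```text
t: 12.35
eef_pos: [0.4905, -0.0095, 0.0463]
ee_rot: [3.135, -0.023, 0.073]
force: [-0.2, 0.1, 0.8]
width: 0.0005
```

Emit:
arm_command([
  [0,0,-0.0015],
  [0,0,-0.001],
  [0,0,0],
], fingers=[1,1,1], roll=[0,0,0])

```text
t: 12.65
eef_pos: [0.4905, -0.0095, 0.0448]
ee_rot: [3.135, -0.023, 0.074]
force: [-3.3, 1.5, 7.4]
width: 0.0005
```

Emit:
arm_command([
  [0,0,-0.001],
  [0,0,0],
  [0,0,0],
  [0,0,0],
], fingers=[1,1,1,1], roll=[0,0,0,0])

```text
t: 13.05
eef_pos: [0.4905, -0.0095, 0.0451]
ee_rot: [3.135, -0.024, 0.074]
force: [-2.0, 0.2, 1.9]
width: 0.0007
```

Emit:
arm_command([
  [0,0,0.02],
  [0,0,0.03],
  [-0.02,0,0.03],
  [-0.02,0,0.02],
  [0,0,0],
], fingers=[1,1,1,1,1], roll=[0,0,0,0,0])

```text
t: 13.55
eef_pos: [0.4497, -0.0098, 0.1466]
ee_rot: [3.134, -0.022, 0.073]
force: [0.7, 0.2, 0.2]
width: 0.0003
```

```bash
python3 - <<'E'
from h import *
s=get_state();print(s["eef_pos"],s["ee_rot"],s["force"],s["t"])
w=grab_frame("wrist")
a=np.hstack([grab_frame("side")[165:265,280:380],grab_frame("scene")[145:245,220:320]]);a=(255*(a/255.)**.45).astype(np.uint8)
cv2.imwrite("pics/b11.png",cv2.resize(a,None,fx=4,fy=4,interpolation=cv2.INTER_CUBIC))
cv2.imwrite("pics/w11.png",(255*(w/255.)**.45).astype(np.uint8))
E
```

```text
[ 0.44969412 -0.00977466  0.14658927] [ 3.13377898 -0.02161892  0.07336305] [0.73290925 0.23539919 0.17839494] 13.55
```

View pics/b11.png

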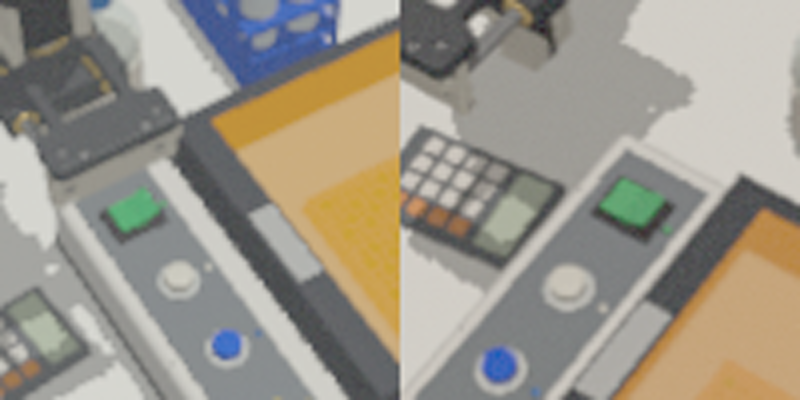

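View pics/w11.png

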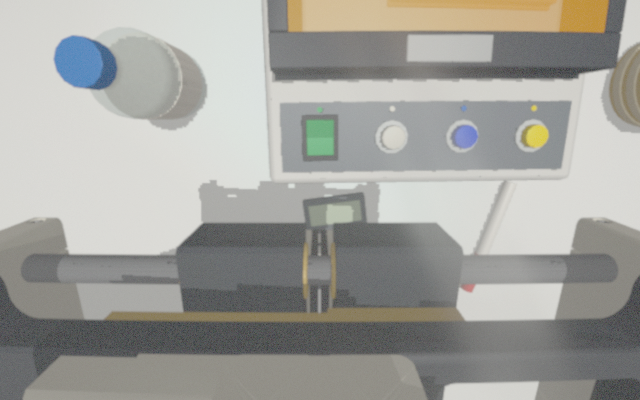

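```bash
python3 - <<'E'
from h import *
out=[]
for n,f0,(r,c) in (("side","pics/side0.png",(205,300)),("scene","pics/scene0.png",(182,264))):
    for im in (cv2.imread(f0),grab_frame(n)):
        a=im[r:r+28,c:c+28];a=(255*(a/255.)**.6).astype(np.uint8);out.append(cv2.resize(a,(200,200),interpolation=cv2.INTER_CUBIC))
cv2.imwrite("pics/rk.png",np.hstack(out))
E
```

```text
(no output)
```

View pics/rk.png

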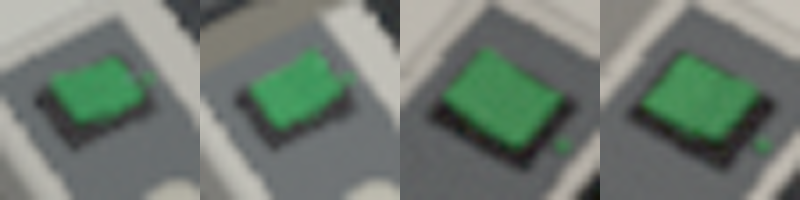

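Emit:
arm_command([
  [0.02,-0.038,0],
  [0.02,-0.038,0],
  [0.02,-0.036,0],
  [0,0,-0.02],
  [0,0,-0.02],
  [0,0,0],
], fingers=[1,1,1,1,1,1], roll=[0,0,0,0,0,0])

```text
t: 14.4
eef_pos: [0.5127, -0.1271, 0.0948]
ee_rot: [3.131, -0.006, 0.075]
force: [0.1, 0.5, 0.1]
width: 0.0007
```

```bash
python3 - <<'E'
from h import *
from scipy.spatial.transform import Rotation as Ro
s=get_state();print(s["eef_pos"],s["ee_rot"],s["force"],s["t"])
w=grab_frame("wrist");cv2.imwrite("pics/w12.png",(255*(w/255.)**.45).astype(np.uint8))
E
```

```text
[ 0.51266882 -0.12713383  0.09480346] [ 3.13082108 -0.00615173  0.0754936 ] [0.14455086 0.54779898 0.07047858] 14.4
```

View pics/w12.png

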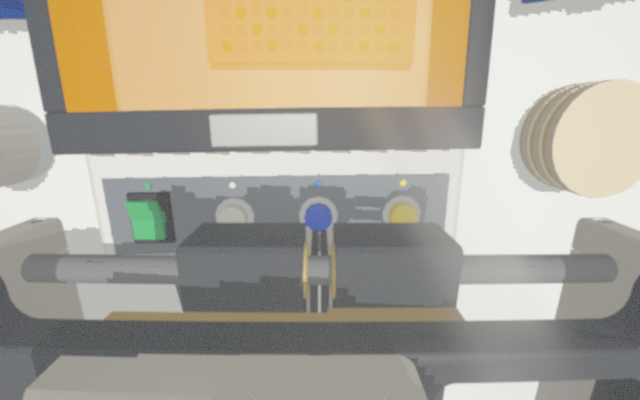

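Emit:
arm_command([
  [0,0,-0.02],
  [0,0,-0.015],
  [0,0,-0.007],
  [0,0,-0.002],
  [0,0,0],
], fingers=[1,1,1,1,1], roll=[0,0,0,0,0])

```text
t: 14.95
eef_pos: [0.5161, -0.1262, 0.0533]
ee_rot: [3.129, -0.009, 0.079]
force: [0.6, -0.1, 0.6]
width: 0.0006
```

Emit:
arm_command([
  [-0.003,0,-0.004],
  [-0.001,0,-0.003],
  [0,0,-0.002],
  [0,0,-0.001],
  [0,0,0],
], fingers=[1,1,1,1,1], roll=[0,0,0,0,0])

```text
t: 15.45
eef_pos: [0.5133, -0.1259, 0.0452]
ee_rot: [3.129, -0.013, 0.08]
force: [-0.8, 0.4, 1.6]
width: 0.0006
```

Emit:
arm_command([
  [0,0,-0.002],
  [0,0,-0.0015],
  [0,0,-0.001],
  [0,0,0],
], fingers=[1,1,1,1], roll=[0,0,0,0])

```text
t: 15.85
eef_pos: [0.5134, -0.126, 0.0414]
ee_rot: [3.129, -0.014, 0.08]
force: [-1.7, 1.2, 6.4]
width: 0.001
```

Emit:
arm_command([
  [0,0,0],
  [0,0,0.02],
  [0,0,0.04],
  [-0.02,0,0.04],
  [-0.04,0.02,0.02],
  [-0.03,0.03,0],
], fingers=[1,1,1,1,1,1], roll=[0,0,0,0,0,0])

```text
t: 16.45
eef_pos: [0.4235, -0.0768, 0.1626]
ee_rot: [3.128, -0.01, 0.077]
force: [1.1, 0.8, -0.5]
width: 0.0002
```

Emit:
arm_command([
  [0,0.05,0.01],
  [0,0.05,0],
  [0,0.04,0],
  [0,0,0],
], fingers=[1,1,1,1], roll=[0,0,0,0])

```text
t: 16.85
eef_pos: [0.4202, 0.0682, 0.1748]
ee_rot: [3.133, -0.017, 0.075]
force: [0.5, -0.0, -0.1]
width: 0.0004
```

```bash
python3 b.py b13; python3 - <<'E'
from h import *
cv2.imwrite("pics/side13.png",grab_frame("side"));
E
```

```text
[0.42020032 0.06819976 0.17477976] [ 3.13305326 -0.0173718   0.07546562] [ 0.46846883 -0.01737495 -0.12539405] 16.85
```

View pics/b13_side.png

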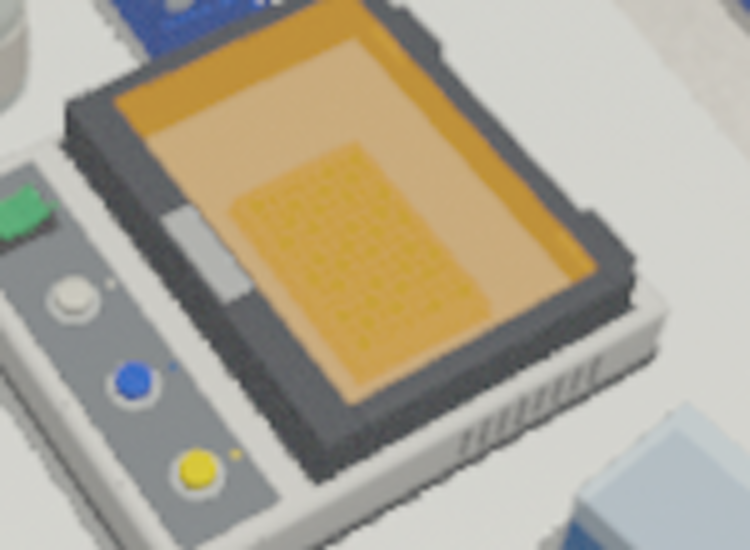

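View pics/b13_scene.png

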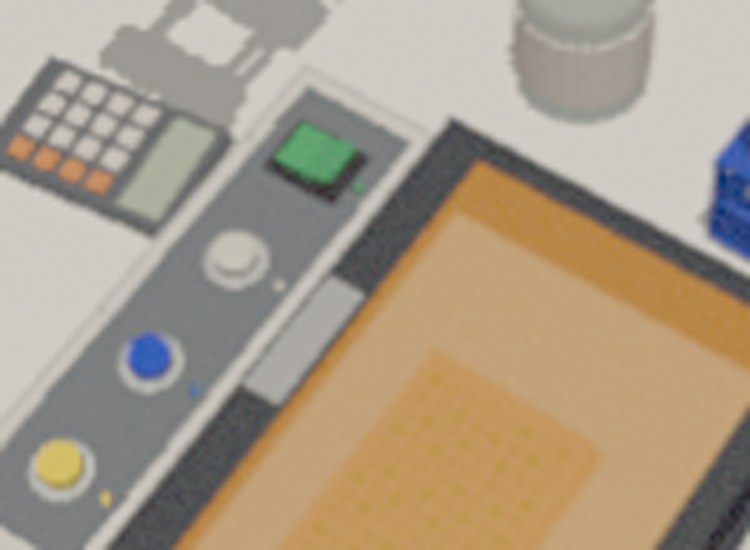

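View pics/side13.png

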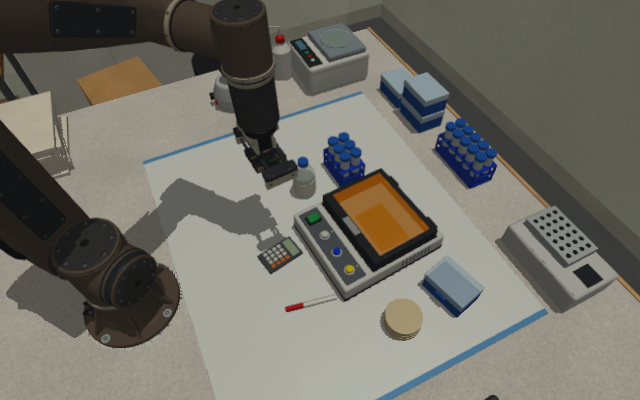

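The cover is still shut, with the pad in the same place as after the push. The rocker is over, the keys are up, the other things haven't moved, and the arm is clear with almost no force on it.

```bash
python3 - <<'E'
from station import *
print(job_done()); print(get_state()["t"])
E
```

```text
the job is handed in; nothing more can be done
None
the job is handed in; nothing more can be done
```

I closed the cover with the shut fingertips on its push pad, pressed the green rocker's raised end over, tapped the blue key and backed away. I handed the job in at about 17 s; no verdict was reported.

**Last checks:**
- **Cover:** the camera fits put it at about 0 rad (single fits from −0.011 to +0.007) after a 6 N press onto the bumpers. It looked the same in the final pictures.
- **Rocker:** before and after crops show it flipped, and it reached its stop at about 7 N. I judged the flip from the pictures and the force, not from an angle reading.
- **Blue key:** the press reached 6.4 N, about 4 mm by the stated key forces, and the key is up again. The white and yellow keys were not touched.
- **Loose things:** nothing visibly moved, and the arm stood clear with almost no force on it.

**What disagreed:** the fingertips touched things about 25 mm higher than the reported tool point. Because of this my first push left the cover at about 0.06 rad. I saw this in the pictures, pushed again until it was shut, and allowed for the offset in the later presses. The three cameras also differed by 2–5 mm on where the viewer is.

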